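Clear and park the tile cutter

ROBOT

A 6-joint arm with a two-finger parallel gripper is mounted at the origin on the work surface. World frame = base frame: x ahead of the robot, y to its left, z up, the work surface at z = 0. Lengths are in mm, angles in degrees, forces in N, time in s.
With the tool pointing down it reaches from about 350 to 975 mm from the base axis. Payload 17.4 kg.
Tool frame: the origin (TCP) lies midway between the tips of the shut fingers; the grasp point (between the pads) lies 19 mm behind it; z points along the fingers, y is the line along which they close (so a half turn about z gives the same grasp; the last joint's range is limited). The gripper opens to 85 mm and grips with 20 to 120 N. Pads are 22 mm wide; open, the fingers measure 114 mm over their backs; the gripper's body (76 mm by 85 mm) begins 54 mm behind the grasp point. The pads swing forward as they close: fully open they stand 13 mm farther back than shut.
Start: joints at [64.756, 6.646, 82.598, -0, 90.757, -2.166], TCP at [264.605, 620.98, 231.303] pointing down, gripper open.
Joint ranges: [-162.19, 162.19], [-47.58, 125.68], [4.15, 143.07], [-65.23, 245.23], [0.69, 171.88], [-170.13, 170.13]. Speed limits (degrees/s): [108.29, 108.29, 127.2, 180, 180, 180].

INTERFACE

Orientations are given as a 3x3 rotation matrix whose columns are the frame's x, y, z axes.
In Python, from rig import r gives the robot as it stands.
- The arm moves only by the tool arm_command, never from a script. Its argument "increments" is a list of rows, each an object of numbers: "dx", "dy", "dz": the shift along the tool's x, y, z in cm; "turn": the turn about the tool's z in rad; "grip": the finger opening in cm, from 0 to 8.54. In form: [{"dx": .., "dy": .., "dz": .., "turn": .., "grip": ..}, ...]. A call has 1 to 20 rows; each row is the pose to reach, as a shift and turn from the pose commanded when the call began, along the tool's axes at that moment; what a row does not reach only later rows make up. A row lasts 1/12 s, in which the tool goes at most 41.7 mm and 7.16 degrees, less where a joint would pass 70% of its speed; a pose out of reach is approached as far as the arm can. A call with a gripper value outside its range is refused whole. The fingers move at their own pace and stop on an object; "newtons" is the grip in N (left out, the last holds). Time passes only in rows, so rows that repeat a pose let the fingers close. It gives the time, the measured TCP pose, the force, the opening and the grip force at its end, in the units of the state.
- r.sense(): the state, without advancing time (a new reading comes with each control period).
- r.snapshot(name): name is "scene" or "top"; returns (picture, depth): 480x640x3 uint8, red, green, blue; 480x640 float32, mm along the optical axis (not along the pixel's ray), 0 where there is no reading.
- r.camera_params(name): a dict with "K" (3x3 intrinsics, pixels), "xyz" and "rotation" of the camera in the world. Camera axes: x right, y down, z forward; pixel columns grow to the right and rows downward; lengths in mm; the calibration is good to about 2 mm. A picture is of the moment at which its call begins. camera_params takes no time and is no camera call.
- r.job_done(): hands the job in; it is judged then, once.
The state is a dict: "t": time; "q": joint angles; "dq": joint speeds; "joint_efforts": joint torques, N m; "position": TCP position; "ee_rot": TCP orientation; "ft_force": force on the tool from outside, world axes, zero at the start; "torque": the same for the moment, N m; "width": finger opening in mm; "grip_force": force on a finger pad.
Only numpy, scipy, OpenCV 4.12 (cv2) and the standard library are available. Lean on these libraries where they do the work, as an engineer would, in place of code of your own. Each camera call takes 0.05 s, during which the arm holds its last target. There are 200 camera calls.

TASK

Holding the block brush, sweep all four tile offcuts along the bed of the tile cutter into the yellow scrap tray at its end; move them only with the brush, never with the gripper or arm. Then stand the brush back on its cork mat, bristles down, and let go. Last of all, press the cutter's sprung, red-ended lever down until its catch holds it, and leave the jars, vase and other studio things where they are.

Things in the scene. Friction and masses are not known exactly. Their poses are not given: they have to be found in the camera images.
- cutter: Fixed tile cutter: blue base, aluminium bed. Origin on the table under the bed's centre, z up; place and yaw (to 0.22 rad) vary. Bed top 45 mm above the table, 260 mm long along own y (both ends open, at +-130), 150 mm wide along own x between steel rails (inner faces at x +-75, tops 18 mm above the bed). Behind it the sprung lever lies along y at x = +125; its yoke at y = +140 is 118 mm high.
- tray: Yellow open scrap tray, fixed at one end of the bed: centre 190 mm from the cutter's along the cutter's +y or -y (varies). Outside 190 (cutter x) by 142 (cutter y) mm, walls 5 thick and 30 high, floor 5; origin on the table under its centre. Its near wall is tucked 11 mm under the bed's end, so what goes over that end drops into it.
- mat: Flat cork mat, fixed, 150 mm (own x) by 100 mm (own y) by 8 mm thick, origin on the table under its centre; same yaw as the cutter. It lies 190 mm from the cutter's centre at the other end of the bed from the tray.
- brush: Block brush, 105 to 210 g, standing bristles down on the mat, yaw within 0.3 rad of the mat's. Origin: centre of its underside, z up. Rigid black bristles 116 by 30 mm (0 to 25 mm high), wooden block 120 (own x) by 36 (own y) mm (25 to 45 high), on it an upright wooden grip 75 (x) by 22 (y) mm (45 to 90 high): grip it across y from above, 70 mm above the underside. Alike either way round.
- offcut1: Flat, chunky, irregular offcut of terracotta tile with a blue glazed top, about 38 by 28 mm and 10 mm thick, 15 to 31 g, lying loose on the cutter's bed within 62 mm of its centre along the length and 48 mm across. Origin at the centre of its underside.
- offcut2: Flat, chunky, irregular offcut of terracotta tile with a white glazed top, about 38 by 28 mm and 10 mm thick, 15 to 31 g, lying loose on the cutter's bed within 62 mm of its centre along the length and 48 mm across. Origin at the centre of its underside.
- offcut3: Flat, chunky, irregular offcut of terracotta tile with a blue glazed top, about 38 by 28 mm and 10 mm thick, 15 to 31 g, lying loose on the cutter's bed within 62 mm of its centre along the length and 48 mm across. Origin at the centre of its underside.
- offcut4: Flat, chunky, irregular offcut of terracotta tile with a white glazed top, about 38 by 28 mm and 10 mm thick, 15 to 31 g, lying loose on the cutter's bed within 62 mm of its centre along the length and 48 mm across. Origin at the centre of its underside.
- lever (a joint): Angle of the cutter's sprung lever, rad: 0 = up (as found), 0.5 = fully down at its stop. A spring pushes it up (about 2 N at the red pad); from about 0.29 a sprung catch resists more (up to some 10 N) until about 0.39; pressed on down to 0.48 or more it stays held, at about 0.48, when let go.
- lever_tip (a point): Centre of the top of the red pad (40 by 50 by 18 mm) on the lever's free end: press here from above. The hinge runs along the cutter's x at cutter (125, 140, 100) mm; the pad is 165 mm from it towards cutter -y, its top 11 mm above the lever's centre line. The lever slopes up 0.38 rad when up, down 0.12 when held; this point goes from 171 to 91 mm above the table.
- vase: Blue ceramic vase, 100 mm across, 180 mm tall; leave alone. Origin at its underside, as for all the following.
- jar1: Paint jar with a white cap, 48 mm across, 45 mm tall, standing behind the cutter's lever; leave alone.
- jar2: A second such jar, standing by the cutter's rear corner at the -y end; leave alone.
- jar3: A third such jar, standing behind the cutter's lever; leave alone.
- paintbrush: Paintbrush, 200 mm long, lying on the table; leave alone.
- phone: Black phone, 150 by 72 by 9 mm, lying on the table; leave alone.
- mug: White mug, 76 mm across, 90 mm tall; leave alone.
There are look-alikes about, which are no part of the job. Several things look just like the mat: the one meant starts farthest to the robot's right.

How it is judged (in metres and radians):
On the way, in this order (a step that is already met when the one before it is completed fails the run):
1. all four offcuts lie in the scrap tray (x of offcut1 in the frame of tray between -0.09 and 0.09 m and y of offcut1 in the frame of tray between -0.066 and 0.066 m and z of offcut1 in the frame of tray between -0.005 and 0.04 m and x of offcut2 in the frame of tray between -0.09 and 0.09 m and y of offcut2 in the frame of tray between -0.066 and 0.066 m and z of offcut2 in the frame of tray between -0.005 and 0.04 m and x of offcut3 in the frame of tray between -0.09 and 0.09 m and y of offcut3 in the frame of tray between -0.066 and 0.066 m and z of offcut3 in the frame of tray between -0.005 and 0.04 m and x of offcut4 in the frame of tray between -0.09 and 0.09 m and y of offcut4 in the frame of tray between -0.066 and 0.066 m and z of offcut4 in the frame of tray between -0.005 and 0.04 m), for 0.2 s.
2. the brush stands on its mat again, let go (x of brush in the frame of mat between -0.045 and 0.045 m and y of brush in the frame of mat between -0.045 and 0.045 m and z of brush in the frame of mat between -0.005 and 0.014 m and angle between brush's own z axis and vertical below 0.12 rad and contact force between the fingers and brush below 0.2 N), for 0.2 s.
3. the lever is down and held by its catch (value of joint lever above 0.45 rad), for 0.2 s.
At the end, for the whole second after the job is handed in: All four offcuts lie inside the tray (origins within its walls, below 40 mm); the brush stands upright (0.12 rad) on the cork mat, its centre within 45 mm of the mat's along both mat axes; the lever is held by its catch (joint above 0.45); offcuts and brush are released and at rest (all of step 1 and all of step 2 and value of joint lever above 0.45 rad and linear speed of each of offcut1, offcut2, offcut3, offcut4, brush below 0.02 m/s); the robot touches nothing.
It fails at once if the gripper or arm touches an offcut (contact force between any of the fingers, the arm and offcut1 above 0.3 N or contact force between any of the fingers, the arm and offcut2 above 0.3 N or contact force between any of the fingers, the arm and offcut3 above 0.3 N or contact force between any of the fingers, the arm and offcut4 above 0.3 N).
It fails at once if a jar, the vase, the mug, the phone or the paintbrush is moved more than 30 mm (distance of any of vase, jar1, jar2, jar3, paintbrush, phone, mug from where it was at the start of the episode above 0.03 m).
It also fails if it takes over 67 s, if anything falls off the work surface, if the arm or the gripper's body presses on something with over 40 N, if the wrist force passes 120 N, or if a joint passes its speed limit or range.

## Working session

There is one attempt and no reset: what is moved stays moved. The work goes in short steps, Python scripts to look and compute and a tool call to move; the robot and the scene stay as the last step left them, time stands still between calls to the robot, and variables do not carry over. Pictures are saved under pics/ and viewed, at most 10 in all, crops included, and the job is handed in when it is done.

Besides the shell and the picture viewer there is one more tool, called after "Call:" by a JSON object that holds its "method" and its "body", one argument or row to a line. arm_command: Moves the arm, as the interface text tells. Its arguments: {"type":"object","properties":{"increments":{"type":"array"},"newtons":{"type":"number"}},"required":["increments"]}

```bash
ls; mkdir -p pics; python3 - <<'E'
from rig import r
import cv2,numpy as np
for n in("top","scene"):
    p,d=r.snapshot(n); cv2.imwrite(f"pics/{n}0.png",p[:,:,::-1]); np.save(f"pics/{n}0.npy",d)
    print(n,r.camera_params(n))
s=r.sense();print(s['position'],s['ee_rot'],s['width'],s['t'])
E
```

```text
pics
top {'K': array([[484.22371578,   0.        , 314.74037381],
       [  0.        , 484.22371578, 235.93409002],
       [  0.        ,   0.        ,   1.        ]]), 'xyz': array([ 443.17387266,   -9.7280702 , 1282.1313688 ]), 'rotation': array([[ 0.02066235, -0.99803083,  0.05922447],
       [-0.99970986, -0.021358  , -0.01113704],
       [ 0.01238003, -0.05897717, -0.99818256]])}
scene {'K': array([[555.99920147,   0.        , 329.57752712],
       [  0.        , 555.99920147, 244.92669879],
       [  0.        ,   0.        ,   1.        ]]), 'xyz': array([1109.96857632, -297.20427765, 1222.45790746]), 'rotation': array([[ 0.43862069,  0.77592334, -0.45338159],
       [ 0.89858591, -0.37167855,  0.23323469],
       [ 0.01246003, -0.50970387, -0.86025968]])}
[264.54530923 620.82697614 230.63497925] [[-9.19950122e-01  3.92035151e-01 -4.62627849e-04]
 [ 3.92035417e-01  9.19949685e-01 -8.98908956e-04]
 [ 7.31904355e-05 -1.00831791e-03 -9.99999489e-01]] 85.4607506087542 0.1
```

View pics/top0.png

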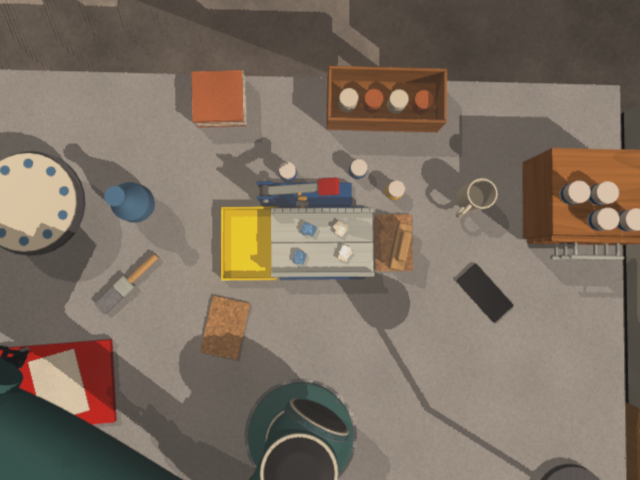

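View pics/scene0.png

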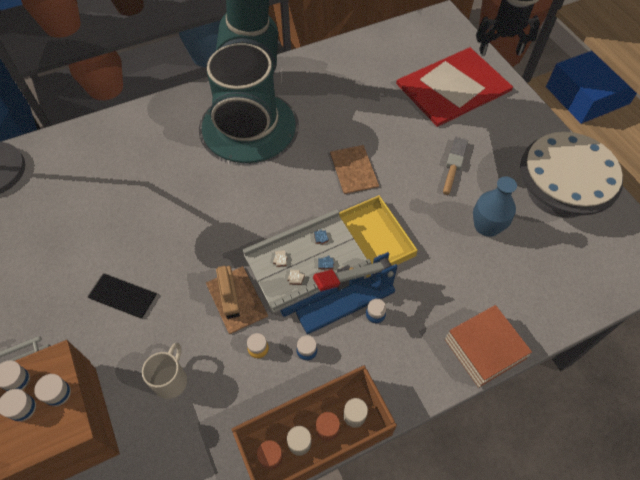

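Top picture: two mats. One is at (226,327). The other, at (394,242), carries the brush and is farther to the robot's right (image right = −y), so it is the one meant. The tray is at (246,243), the cutter's +y end. The lever pad is at (328,186), with jars at (288,171), (359,168) and (397,189). I'll confirm with an enlarged crop.

```bash
python3 - <<'E'
import cv2
p=cv2.imread("pics/top0.png")[155:295,210:420]
cv2.imwrite("pics/crop0.png",cv2.resize(p,None,fx=3.8,fy=3.8,interpolation=cv2.INTER_CUBIC))
E
cat > h.py <<'E'
from rig import r
import numpy as np, cv2
def w(n,uv,z):
    c=r.camera_params(n); R=np.array(c['rotation']); 
    d=R@np.linalg.solve(c['K'],[uv[0],uv[1],1.]); o=np.array(c['xyz'])
    return o+d*(z-o[2])/d[2]
def cloud(n,d):
    c=r.camera_params(n); v,u=np.mgrid[:480,:640]
    p=np.stack([u*d,v*d,d],-1)@np.linalg.inv(c['K']).T
    return p@np.array(c['rotation']).T+c['xyz']
E
```

```text
(no output)
```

View pics/crop0.png

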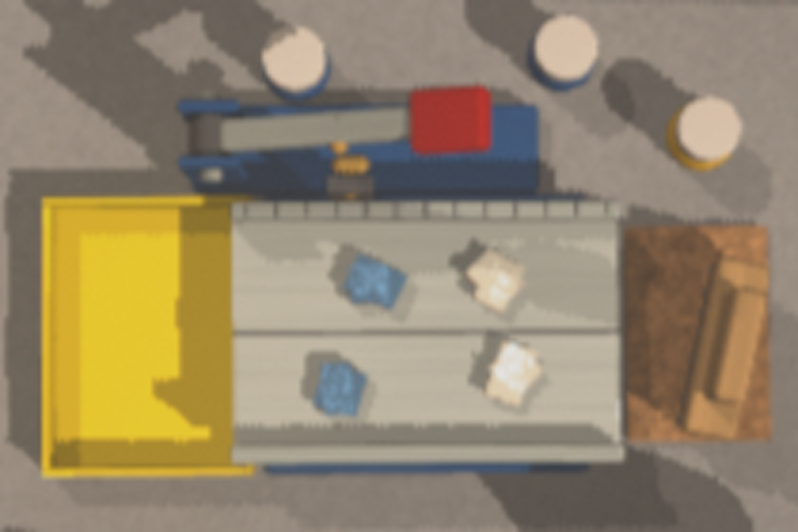

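The crop confirms it: the brush stands on the right-hand mat, its grip around crop (728,325). Bed corners are at crop (232,203), (624,203), (624,462) and (232,462), with offcuts at (374,281), (495,281), (340,387) and (513,373). The red pad is at (450,120).

```bash
python3 - <<'E'
from h import *
f=lambda u,v,z:w("top",(210+(u+.5)/3.8-.5,155+(v+.5)/3.8-.5),z)
for nm,u,v,z in [("TL",232,203,63),("TR",624,203,63),("BR",624,462,63),("BL",232,462,63),("matTR",770,226,8),("matBR",770,440,8),("trayTL",42,197,30),("trayBL",42,475,30),("pad",450,120,171),("o1",374,281,55),("o2",495,281,55),("o3",340,387,55),("o4",513,373,55),("jar",708,130,45),("jar",566,48,45),("jar",297,60,45)]:
    print(nm,f(u,v,z).round(0)[:2])
for n in("top","scene"):
    P=cloud(n,np.load(f"pics/{n}0.npy")); x,y,z=P[...,0],P[...,1],P[...,2]
    m=(z>88)&(z<108)&(abs(x-440)<75)&(y<-120)&(y>-280)
    q=P[m][:,:2].astype(np.float32);print(n,"grip",cv2.minAreaRect(q),np.median(P[m][:,2]),len(q))
    m=(z>150)&(z<190)&(abs(x-560)<60)&(abs(y+40)<80)
    q=P[m];print("lever hi",len(q),q.mean(0) if len(q) else 0, q.max(0) if len(q) else 0,q.min(0) if len(q) else 0)
    m=(z>42)&(z<49)&(abs(x-435)<60)&(y<90)&(y>-150); print("bed z",np.median(P[m][:,2]), "table", np.median(z[(z<15)&(z>-15)]))
E
```

```text
TL [584.  89.]
TR [ 589. -172.]
BR [ 417. -174.]
BL [412.  85.]
matTR [ 582. -281.]
matBR [ 433. -282.]
trayTL [589. 222.]
trayBL [400. 216.]
pad [625. -51.]
o1 [534.  -6.]
o2 [536. -87.]
o3 [463.  15.]
o4 [ 475. -100.]
jar [ 643. -230.]
jar [ 697. -133.]
jar [684.  49.]
top grip ((487.48272705078125, -241.28843688964844), (22.732088088989258, 57.46487808227539), 79.3112564086914) 97.0427031675107 210
lever hi 139 [613.51056785 -46.98213739 168.82497673] [619.99957318  -6.60418008 182.03132212] [606.79728771 -73.96527667 150.19089182]
bed z 45.07521210539585 table -0.2424156472525283
scene grip ((486.0443420410156, -246.2975311279297), (22.134868621826172, 60.64614486694336), 79.6745376586914) 96.53826251375494 219
lever hi 131 [613.71716361 -51.34475354 168.84416496] [619.96194647 -10.36103497 181.40341942] [604.62858693 -79.71068176 150.51449177]
bed z 44.77991551876971 table -0.3901566710381985
```

```bash
cat >> h.py <<'E'
def to(x,y,z,yaw=None):
    "tool-frame increments (cm, rad) to world TCP x,y,z with tool y heading yaw (deg)"
    s=r.sense(); R=np.array(s['ee_rot']); d=R.T@(np.array([x,y,z])-s['position'])/10
    t=0 if yaw is None else -np.radians(yaw-np.degrees(np.arctan2(R[1,1],R[0,1])))
    print(d.round(2),"turn",round(t,3),"| now",s['position'].round(1),np.degrees(np.arctan2(R[1,1],R[0,1])).round(1),"w",round(s['width'],1),"F",s['ft_force'].round(1),"t",s['t'])
E
python3 - <<'E'
from h import *
for n in("top","scene"):
    P=cloud(n,np.load(f"pics/{n}0.npy")); x,y,z=P[...,0],P[...,1],P[...,2]
    m=(z>88)&(z<108)&(abs(x-500)<75)&(y<-190)&(y>-290)
    print(n,"grip",cv2.minAreaRect(P[m][:,:2].astype(np.float32)),P[m].mean(0))
to(497,-242,180,79.5)
E
```

```text
top grip ((495.9639587402344, -242.9627685546875), (22.732654571533203, 74.74886322021484), 79.16100311279297) [ 495.38546746 -242.08382334   96.72626352]
scene grip ((493.5834655761719, -247.66397094726562), (22.223966598510742, 75.87198638916016), 79.09424591064453) [ 496.71222278 -247.99230867   96.05959489]
[-55.21 -70.26   5.13] turn -0.22 | now [264.5 620.8 230.6] 66.9 w 85.5 F [-0.  -0.3  0.2] t 0.1
```

Call:
{"method": "arm_command", "body": {
  "increments": [
    {"dx": -55.2,"dy": -70.5,"dz": 3,"turn": -0.22,"grip": 6},
    {"dx": -55.2,"dy": -70.5,"dz": 3,"turn": -0.22,"grip": 6},
    {"dx": -55.2,"dy": -70.5,"dz": 3,"turn": -0.22,"grip": 6},
    {"dx": -55.2,"dy": -70.5,"dz": 3,"turn": -0.22,"grip": 6},
    {"dx": -55.2,"dy": -70.5,"dz": 3,"turn": -0.22,"grip": 6},
    {"dx": -55.2,"dy": -70.5,"dz": 3,"turn": -0.22,"grip": 6},
    {"dx": -55.2,"dy": -70.5,"dz": 3,"turn": -0.22,"grip": 6},
    {"dx": -55.2,"dy": -70.5,"dz": 3,"turn": -0.22,"grip": 6},
    {"dx": -55.2,"dy": -70.5,"dz": 3,"turn": -0.22,"grip": 6},
    {"dx": -55.2,"dy": -70.5,"dz": 3,"turn": -0.22,"grip": 6},
    {"dx": -55.2,"dy": -70.5,"dz": 3,"turn": -0.22,"grip": 6},
    {"dx": -55.2,"dy": -70.5,"dz": 3,"turn": -0.22,"grip": 6},
    {"dx": -55.2,"dy": -70.5,"dz": 3,"turn": -0.22,"grip": 6},
    {"dx": -55.2,"dy": -70.5,"dz": 3,"turn": -0.22,"grip": 6},
    {"dx": -55.2,"dy": -70.5,"dz": 3,"turn": -0.22,"grip": 6},
    {"dx": -55.2,"dy": -70.5,"dz": 3,"turn": -0.22,"grip": 6},
    {"dx": -55.2,"dy": -70.5,"dz": 3,"turn": -0.22,"grip": 6},
    {"dx": -55.2,"dy": -70.5,"dz": 3,"turn": -0.22,"grip": 6},
    {"dx": -55.2,"dy": -70.5,"dz": 3,"turn": -0.22,"grip": 6},
    {"dx": -55.2,"dy": -70.5,"dz": 3,"turn": -0.22,"grip": 6}
  ]
}}

```text
t: 1.77
position: [479.8, -185.9, 203.2]
ee_rot: [[-0.983, 0.182, 0.0], [0.182, 0.983, 0.0], [-0.0, 0.0, -1.0]]
ft_force: [0.7, 0.9, 0.8]
width: 60.0
grip_force: 0.0
```

```bash
python3 -c "
from h import *
to(495.5,-244.5,130,79.1);to(495.5,-244.5,61,79.1)"
```

```text
[-2.61 -5.48  7.32] turn 0.007 | now [ 479.8 -185.9  203.2] 79.5 w 60.0 F [0.7 0.9 0.8] t 1.7667
[-2.61 -5.48 14.22] turn 0.007 | now [ 479.8 -185.9  203.2] 79.5 w 60.0 F [0.7 0.9 0.8] t 1.7667
```

Call:
{"method": "arm_command", "body": {
  "increments": [
    {"dx": -2.6,"dy": -5.5,"dz": 7,"turn": 0.007,"grip": 6},
    {"dx": -2.6,"dy": -5.5,"dz": 7,"turn": 0.007,"grip": 6},
    {"dx": -2.6,"dy": -5.5,"dz": 7,"turn": 0.007,"grip": 6},
    {"dx": -2.6,"dy": -5.5,"dz": 7,"turn": 0.007,"grip": 6},
    {"dx": -2.6,"dy": -5.5,"dz": 7,"turn": 0.007,"grip": 6},
    {"dx": -2.6,"dy": -5.5,"dz": 7,"turn": 0.007,"grip": 6}
  ]
}}

```text
t: 2.27
position: [495.9, -241.7, 135.1]
ee_rot: [[-0.982, 0.188, 0.002], [0.188, 0.982, -0.001], [-0.002, -0.0, -1.0]]
ft_force: [-0.3, -0.5, 1.1]
width: 60.3
grip_force: 0.0
```

```bash
python3 -c "
from h import *
to(495.5,-244.5,61,79.1)"
```

```text
[ 0.   -0.28  7.41] turn 0.001 | now [ 495.9 -241.7  135.1] 79.2 w 60.3 F [-0.3 -0.5  1.1] t 2.2667
```

Call:
{"method": "arm_command", "body": {
  "increments": [
    {"dx": 0,"dy": -0.2,"dz": 3,"grip": 6},
    {"dx": 0,"dy": -0.2,"dz": 6,"grip": 6},
    {"dx": 0,"dy": -0.2,"dz": 7.3,"grip": 6},
    {"dx": 0,"dy": -0.2,"dz": 7.3,"grip": 6},
    {"dx": 0,"dy": -0.2,"dz": 7.3,"grip": 1.5},
    {"dx": 0,"dy": -0.2,"dz": 7.3,"grip": 1.5},
    {"dx": 0,"dy": -0.2,"dz": 7.3,"grip": 1.5},
    {"dx": 0,"dy": -0.2,"dz": 7.3,"grip": 1.5},
    {"dx": 0,"dy": -0.2,"dz": 7.3,"grip": 1.5},
    {"dx": 0,"dy": -0.2,"dz": 7.3,"grip": 1.5}
  ],
  "newtons": 60
}}

```text
validation failed for argument at $.in...
```

```bash
python3 -c "
from h import *
c=np.array([500.5,-43]);X=np.array([1,.02]);Y=np.array([-.02,1])
s=r.sense();z=s['position'][2]
p=c-165*Y
to(s['position'][0],s['position'][1],z+65); to(*p,z+65,91.1)
p=c-112*Y; to(*p,z+39.5,91.1)
p=c+137*Y;to(*p,z+39.5,91.1)"
```

```text
[-0.01 -0.   -6.5 ] turn 0 | now [ 495.9 -241.7  135.1] 79.2 w 60.3 F [-0.3 -0.5  1.1] t 2.2667
[-0.15  3.45 -6.5 ] turn -0.208 | now [ 495.9 -241.7  135.1] 79.2 w 60.3 F [-0.3 -0.5  1.1] t 2.2667
[ 0.95  8.64 -3.95] turn -0.208 | now [ 495.9 -241.7  135.1] 79.2 w 60.3 F [-0.3 -0.5  1.1] t 2.2667
[ 6.12 33.   -3.97] turn -0.208 | now [ 495.9 -241.7  135.1] 79.2 w 60.3 F [-0.3 -0.5  1.1] t 2.2667
```

The move was refused as invalid, probably because I left out "turn". Resending with all fields.

Call:
{"method": "arm_command", "body": {
  "increments": [
    {"dx": 0,"dy": -0.2,"dz": 3,"turn": 0,"grip": 6},
    {"dx": 0,"dy": -0.2,"dz": 6,"turn": 0,"grip": 6},
    {"dx": 0,"dy": -0.2,"dz": 7.3,"turn": 0,"grip": 6},
    {"dx": 0,"dy": -0.2,"dz": 7.3,"turn": 0,"grip": 6},
    {"dx": 0,"dy": -0.2,"dz": 7.3,"turn": 0,"grip": 1.5},
    {"dx": 0,"dy": -0.2,"dz": 7.3,"turn": 0,"grip": 1.5},
    {"dx": 0,"dy": -0.2,"dz": 7.3,"turn": 0,"grip": 1.5},
    {"dx": 0,"dy": -0.2,"dz": 7.3,"turn": 0,"grip": 1.5},
    {"dx": 0,"dy": -0.2,"dz": 7.3,"turn": 0,"grip": 1.5},
    {"dx": 0,"dy": -0.2,"dz": 7.3,"turn": 0,"grip": 1.5}
  ],
  "newtons": 60
}}

```text
t: 3.1
position: [495.9, -244.7, 62.3]
ee_rot: [[-0.982, 0.189, 0.002], [0.189, 0.982, -0.001], [-0.002, -0.001, -1.0]]
ft_force: [-0.9, 1.0, 7.9]
width: 21.4
grip_force: 62.5
```

```bash
python3 -c "
from h import *
c=np.array([500.5,-43]);Y=np.array([-.02,1])
s=r.sense();z=s['position'][2];print(s['grip_force'])
for a,h in((-170,65),(-112,65),(-112,39.5),(137,39.5)): to(*(c+a*Y),z+h,91.1)"
```

```text
62.503180503845215
[-0.2   3.26 -6.5 ] turn -0.209 | now [ 495.9 -244.7   62.3] 79.1 w 21.4 F [-0.9  1.   7.9] t 3.1
[ 1.    8.93 -6.51] turn -0.209 | now [ 495.9 -244.7   62.3] 79.1 w 21.4 F [-0.9  1.   7.9] t 3.1
[ 1.01  8.94 -3.96] turn -0.209 | now [ 495.9 -244.7   62.3] 79.1 w 21.4 F [-0.9  1.   7.9] t 3.1
[ 6.2  33.29 -3.98] turn -0.209 | now [ 495.9 -244.7   62.3] 79.1 w 21.4 F [-0.9  1.   7.9] t 3.1
```

Call:
{"method": "arm_command", "body": {
  "increments": [
    {"dx": 0,"dy": 0,"dz": -3.5,"turn": 0,"grip": 1.5},
    {"dx": 0,"dy": 0,"dz": -6.5,"turn": 0,"grip": 1.5},
    {"dx": 0,"dy": 1,"dz": -6.5,"turn": -0.1,"grip": 1.5},
    {"dx": 0.2,"dy": 4,"dz": -6.5,"turn": -0.209,"grip": 1.5},
    {"dx": 1,"dy": 7,"dz": -6.5,"turn": -0.209,"grip": 1.5},
    {"dx": 1,"dy": 8.9,"dz": -6.5,"turn": -0.209,"grip": 1.5},
    {"dx": 1,"dy": 8.9,"dz": -6,"turn": -0.209,"grip": 1.5},
    {"dx": 1,"dy": 8.9,"dz": -5,"turn": -0.209,"grip": 1.5},
    {"dx": 1,"dy": 8.9,"dz": -4.3,"turn": -0.209,"grip": 1.5},
    {"dx": 1,"dy": 8.9,"dz": -4.3,"turn": -0.209,"grip": 1.5},
    {"dx": 1,"dy": 8.9,"dz": -4.3,"turn": -0.209,"grip": 1.5}
  ]
}}

```text
t: 4.02
position: [501.7, -155.6, 102.7]
ee_rot: [[-1.0, -0.018, -0.001], [-0.018, 1.0, 0.0], [0.001, 0.0, -1.0]]
ft_force: [0.9, -0.0, -1.0]
width: 21.1
grip_force: 61.1
```

```bash
python3 - <<'E'
from h import *
c=np.array([500.5,-43]);Y=np.array([-.02,1])
p,d=r.snapshot("scene"); cv2.imwrite("pics/s1.png",cv2.resize(p[170:370,180:430,::-1],None,fx=3,fy=3,interpolation=2))
for a,h in((-112,39.5),(137,39.5)): to(*(c+a*Y),62.3+h,91.1)
E
```

```text
[-0.08  0.07  0.14] turn -0.001 | now [ 501.9 -155.7  103.2] 91.0 w 20.8 F [-0.3  0.2 -1.6] t 4.0667
[-0.04 24.97  0.15] turn -0.001 | now [ 501.9 -155.7  103.2] 91.0 w 20.8 F [-0.3  0.2 -1.6] t 4.0667
```

View pics/s1.png

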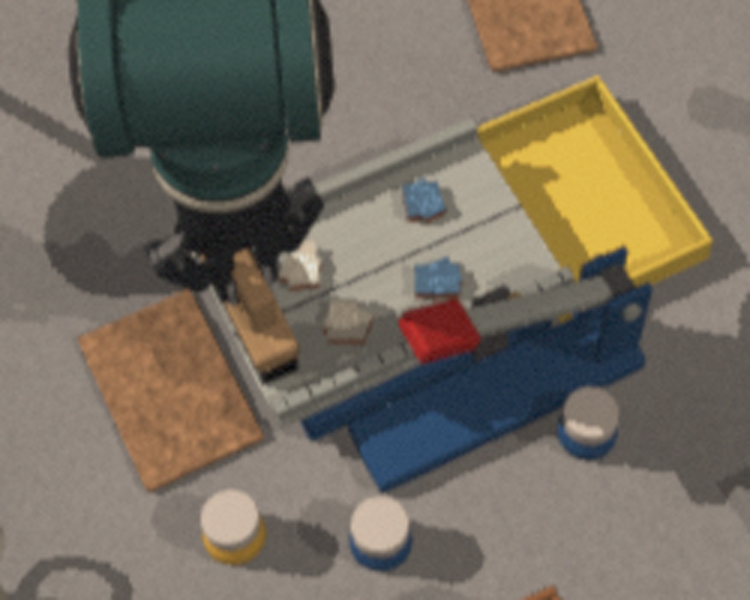

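The brush is on the bed at crop (262,320), square between the rails and clear behind all four offcuts. Sweeping now.

Call:
{"method": "arm_command", "body": {
  "increments": [
    {"dx": -0.08,"dy": 0,"dz": 0.2,"turn": 0,"grip": 1.5},
    {"dx": -0.08,"dy": 1,"dz": 0.2,"turn": 0,"grip": 1.5},
    {"dx": -0.08,"dy": 2,"dz": 0.2,"turn": 0,"grip": 1.5},
    {"dx": -0.08,"dy": 3,"dz": 0.2,"turn": 0,"grip": 1.5},
    {"dx": -0.08,"dy": 4,"dz": 0.2,"turn": 0,"grip": 1.5},
    {"dx": -0.08,"dy": 5,"dz": 0.2,"turn": 0,"grip": 1.5},
    {"dx": -0.08,"dy": 6,"dz": 0.2,"turn": 0,"grip": 1.5},
    {"dx": -0.08,"dy": 7,"dz": 0.2,"turn": 0,"grip": 1.5},
    {"dx": -0.08,"dy": 8,"dz": 0.2,"turn": 0,"grip": 1.5},
    {"dx": -0.08,"dy": 9,"dz": 0.2,"turn": 0,"grip": 1.5},
    {"dx": -0.08,"dy": 10,"dz": 0.2,"turn": 0,"grip": 1.5},
    {"dx": -0.08,"dy": 11,"dz": 0.2,"turn": 0,"grip": 1.5},
    {"dx": -0.08,"dy": 12,"dz": 0.2,"turn": 0,"grip": 1.5},
    {"dx": -0.08,"dy": 13,"dz": 0.2,"turn": 0,"grip": 1.5},
    {"dx": -0.08,"dy": 14,"dz": 0.2,"turn": 0,"grip": 1.5},
    {"dx": -0.08,"dy": 15,"dz": 0.2,"turn": 0,"grip": 1.5},
    {"dx": -0.08,"dy": 16,"dz": 0.2,"turn": 0,"grip": 1.5},
    {"dx": -0.08,"dy": 17,"dz": 0.2,"turn": 0,"grip": 1.5},
    {"dx": -0.08,"dy": 17,"dz": 0.2,"turn": 0,"grip": 1.5}
  ]
}}

```text
t: 5.65
position: [499.5, 16.6, 101.3]
ee_rot: [[-1.0, -0.02, -0.0], [-0.02, 1.0, 0.0], [0.0, 0.0, -1.0]]
ft_force: [0.8, 0.2, -2.0]
width: 21.3
grip_force: 61.1
```

```bash
python3 - <<'E'
from h import *
c=np.array([500.5,-43]);Y=np.array([-.02,1])
p,d=r.snapshot("scene"); cv2.imwrite("pics/s2.png",cv2.resize(p[170:370,220:470,::-1],None,fx=3,fy=3,interpolation=2))
for a,h in((137,39),(145,39)): to(*(c+a*Y),62.3+h,91.1)
E
```

```text
[0.02 7.82 0.01] turn 0.001 | now [499.6  15.8 101.4] 91.2 w 21.3 F [-0.   0.2 -1.2] t 5.7
[0.02 8.62 0.01] turn 0.001 | now [499.6  15.8 101.4] 91.2 w 21.3 F [-0.   0.2 -1.2] t 5.7
```

View pics/s2.png

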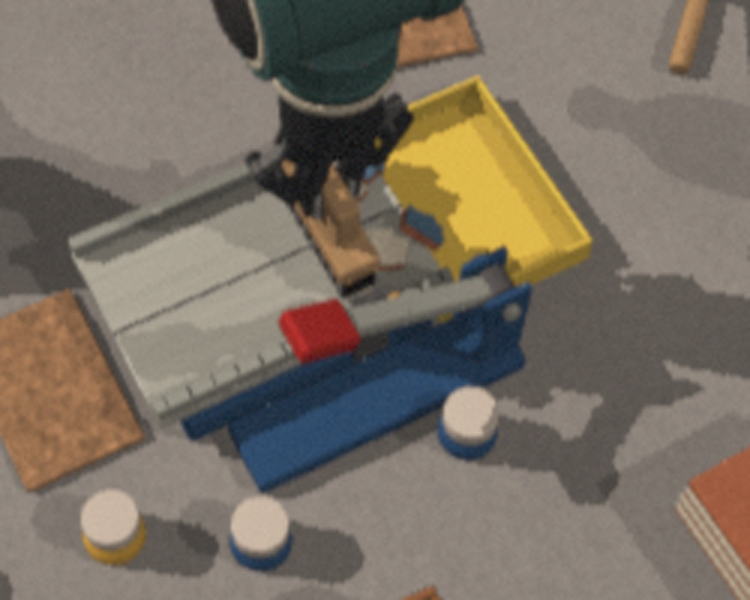

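All the offcuts are ahead of the brush and one is tipping over the edge at (420,225). I'll finish the sweep and lift.

Call:
{"method": "arm_command", "body": {
  "increments": [
    {"dx": 0,"dy": 1,"dz": 0.02,"turn": 0,"grip": 1.5},
    {"dx": 0,"dy": 2,"dz": 0.02,"turn": 0,"grip": 1.5},
    {"dx": 0,"dy": 3,"dz": 0.02,"turn": 0,"grip": 1.5},
    {"dx": 0,"dy": 4,"dz": 0.02,"turn": 0,"grip": 1.5},
    {"dx": 0,"dy": 5,"dz": 0.02,"turn": 0,"grip": 1.5},
    {"dx": 0,"dy": 6,"dz": 0.02,"turn": 0,"grip": 1.5},
    {"dx": 0,"dy": 7,"dz": 0.02,"turn": 0,"grip": 1.5},
    {"dx": 0,"dy": 8,"dz": 0.02,"turn": 0,"grip": 1.5},
    {"dx": 0,"dy": 8.7,"dz": 0.02,"turn": 0,"grip": 1.5},
    {"dx": 0,"dy": 8.7,"dz": 0.02,"turn": 0,"grip": 1.5},
    {"dx": 0,"dy": 8.7,"dz": 0.02,"turn": 0,"grip": 1.5},
    {"dx": 0,"dy": 8.7,"dz": -3,"turn": 0,"grip": 1.5},
    {"dx": 0,"dy": 6,"dz": -6,"turn": 0,"grip": 1.5},
    {"dx": 0,"dy": 2,"dz": -7,"turn": 0,"grip": 1.5},
    {"dx": 0,"dy": -2,"dz": -7,"turn": 0,"grip": 1.5},
    {"dx": 0,"dy": -6,"dz": -7,"turn": 0,"grip": 1.5},
    {"dx": 0,"dy": -10,"dz": -7,"turn": 0,"grip": 1.5},
    {"dx": 0,"dy": -10,"dz": -7,"turn": 0,"grip": 1.5}
  ]
}}

```text
t: 7.2
position: [501.1, -91.0, 171.5]
ee_rot: [[-1.0, -0.014, 0.0], [-0.014, 1.0, -0.002], [0.0, -0.002, -1.0]]
ft_force: [0.6, 1.5, -1.8]
width: 21.5
grip_force: 61.2
```

```bash
python3 - <<'E'
from h import *
p,d=r.snapshot("scene"); cv2.imwrite("pics/s3.png",cv2.resize(p[170:370,220:470,::-1],None,fx=3,fy=3,interpolation=2))
for z in (165,75,64): to(505.5,-233,z,91.1)
E
```

```text
[ -0.23 -14.45   0.64] turn -0.005 | now [501.2 -88.5 171.4] 90.8 w 21.4 F [-0.3  0.5 -1.7] t 7.25
[ -0.23 -14.45   9.64] turn -0.005 | now [501.2 -88.5 171.4] 90.8 w 21.4 F [-0.3  0.5 -1.7] t 7.25
[ -0.23 -14.45  10.74] turn -0.005 | now [501.2 -88.5 171.4] 90.8 w 21.4 F [-0.3  0.5 -1.7] t 7.25
```

View pics/s3.png

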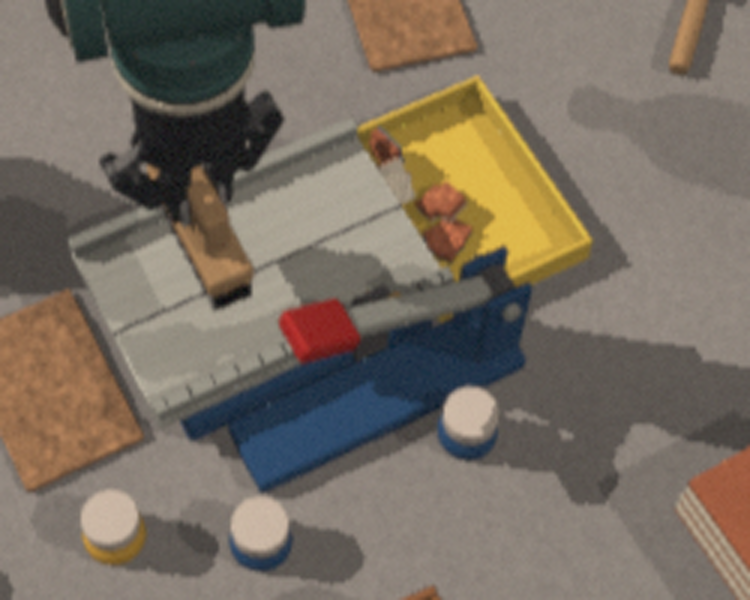

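Four pieces show at the tray, at (385,147), (397,183), (442,198) and (447,235), and the bed is clear. Checking with depth that all four lie within the tray limits.

```bash
python3 - <<'E'
from h import *
p,d=r.snapshot("scene"); P=cloud("scene",d); c=np.array([500.5,-43])
for u,v in((385,147),(397,183),(392,172),(402,195),(400,178),(442,198),(447,235)):
    U=int(220+u/3);V=int(170+v/3);q=P[V,U]; e=q[:2]-c
    print((u,v),"tray x",round(e[0]+.02*e[1]),"y",round(e[1]-.02*e[0]-190),"z",round(q[2]))
p,d=r.snapshot("top"); cv2.imwrite("pics/t3.png",cv2.resize(p[195:290,215:325,::-1],None,fx=6,fy=6,interpolation=2))
E
```

```text
(385, 147) tray x -63 y -44 z 33
(397, 183) tray x -32 y -49 z 24
(392, 172) tray x -39 y -51 z 35
(402, 195) tray x -22 y -48 z 19
(400, 178) tray x -32 y -47 z 32
(442, 198) tray x -3 y -21 z 21
(447, 235) tray x 27 y -32 z 15
```

View pics/t3.png

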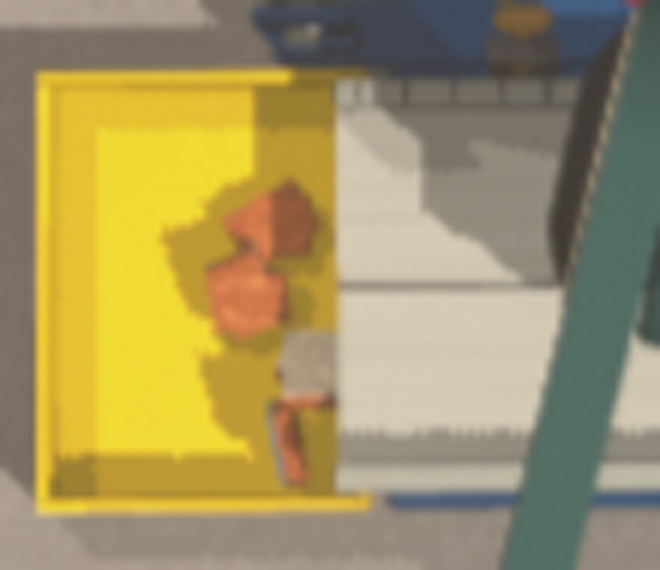

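All four lie inside the tray walls; the white piece leans on the near wall at tray y ≈ −50, below 36 mm. Now setting the brush back on its mat.

Call:
{"method": "arm_command", "body": {
  "increments": [
    {"dx": -0.2,"dy": -3.5,"dz": 0.6,"turn": 0,"grip": 1.5},
    {"dx": -0.2,"dy": -7,"dz": 0.6,"turn": 0,"grip": 1.5},
    {"dx": -0.2,"dy": -10.5,"dz": 0.6,"turn": 0,"grip": 1.5},
    {"dx": -0.2,"dy": -13,"dz": 0.6,"turn": 0,"grip": 1.5},
    {"dx": -0.2,"dy": -14.5,"dz": 0.6,"turn": 0,"grip": 1.5},
    {"dx": -0.2,"dy": -14.5,"dz": 3,"turn": 0,"grip": 1.5},
    {"dx": -0.2,"dy": -14.5,"dz": 6,"turn": 0,"grip": 1.5},
    {"dx": -0.2,"dy": -14.5,"dz": 8.5,"turn": 0,"grip": 1.5},
    {"dx": -0.2,"dy": -14.5,"dz": 9.6,"turn": 0,"grip": 1.5},
    {"dx": -0.2,"dy": -14.5,"dz": 9.6,"turn": 0,"grip": 1.5},
    {"dx": -0.2,"dy": -14.5,"dz": 9.6,"turn": 0,"grip": 1.5}
  ]
}}

```text
t: 8.27
position: [506.7, -229.4, 76.1]
ee_rot: [[-1.0, -0.02, 0.0], [-0.02, 1.0, 0.0], [-0.0, 0.0, -1.0]]
ft_force: [-0.6, 0.5, 0.2]
width: 21.3
grip_force: 61.2
```

```bash
python3 -c "
from h import *
to(505.5,-233,63,91.1)"
```

```text
[ 0.13 -0.36  1.31] turn 0.001 | now [ 506.7 -229.4   76.1] 91.2 w 21.3 F [-0.6  0.5  0.2] t 8.2667
```

Call:
{"method": "arm_command", "body": {
  "increments": [
    {"dx": 0.1,"dy": -0.3,"dz": 0.8,"turn": 0,"grip": 1.5},
    {"dx": 0.1,"dy": -0.3,"dz": 1.3,"turn": 0,"grip": 1.5},
    {"dx": 0.1,"dy": -0.3,"dz": 1.3,"turn": 0,"grip": 1.5},
    {"dx": 0.1,"dy": -0.3,"dz": 1.3,"turn": 0,"grip": 1.5},
    {"dx": 0.1,"dy": -0.3,"dz": 1.3,"turn": 0,"grip": 3},
    {"dx": 0.1,"dy": -0.3,"dz": 1.3,"turn": 0,"grip": 6},
    {"dx": 0.1,"dy": -0.3,"dz": 1.3,"turn": 0,"grip": 6},
    {"dx": 0.1,"dy": -0.3,"dz": 1.3,"turn": 0,"grip": 6},
    {"dx": 0.1,"dy": -0.3,"dz": 1.3,"turn": 0,"grip": 6},
    {"dx": 0.1,"dy": -0.3,"dz": -2,"turn": 0,"grip": 6},
    {"dx": 0.1,"dy": -0.3,"dz": -6,"turn": 0,"grip": 6},
    {"dx": 0.1,"dy": -0.3,"dz": -10,"turn": 0,"grip": 6},
    {"dx": 0.1,"dy": -0.3,"dz": -14,"turn": 0,"grip": 6},
    {"dx": 0.1,"dy": -0.3,"dz": -15,"turn": 0,"grip": 0},
    {"dx": 0.1,"dy": -0.3,"dz": -15,"turn": 0,"grip": 0}
  ]
}}

```text
t: 9.52
position: [506.3, -233.5, 229.5]
ee_rot: [[-1.0, -0.019, 0.005], [-0.019, 1.0, -0.003], [-0.005, -0.003, -1.0]]
ft_force: [-0.3, 0.3, -0.1]
width: 37.0
grip_force: 0.0
```

```bash
python3 - <<'E'
from h import *
p,d=r.snapshot("scene"); cv2.imwrite("pics/s4.png",cv2.resize(p[170:370,190:440,::-1],None,fx=3,fy=3,interpolation=2))
P=cloud("scene",d);x,y,z=P[...,0],P[...,1],P[...,2]
m=(z>88)&(z<108)&(abs(x-505)<75)&(y<-190)&(y>-290)
print("grip",P[m].mean(0),m.sum())
m=(p[...,0]>130)&(p[...,1]<60)&(p[...,2]<70)&(z>155)&(z<180)&(abs(y+50)<60)&(abs(x-620)<60); print("pad",P[m].mean(0),P[m].min(0),P[m].max(0),m.sum())
for zz in (210,178,85): to(625,-58,zz)
E
```

```text
grip [ 506.18034988 -235.08236091   96.2619458 ] 296<stdin>:6: RuntimeWarning: Mean of empty slice.
  ret = um.true_divide(
Traceback (most recent call last):
ValueError: zero-size array to reduction operation minimum which has no identity
```

View pics/s4.png

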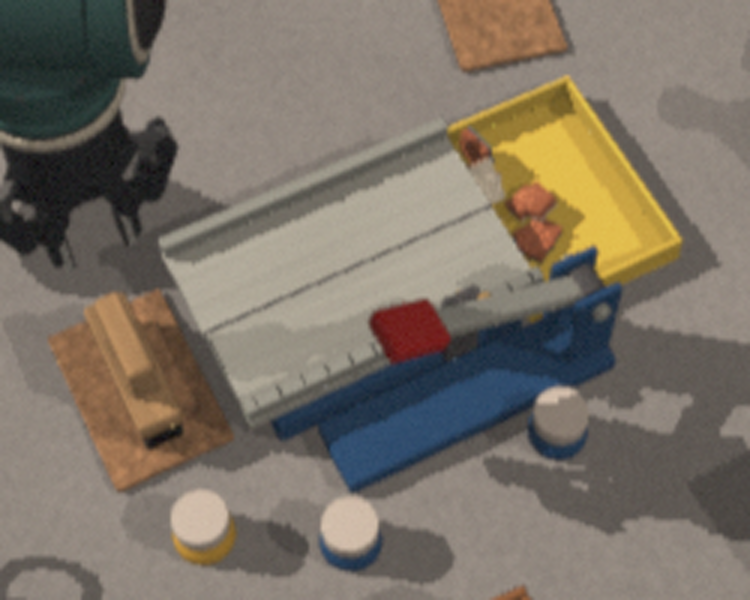

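The brush stands centred on the right-hand mat, grip at (128,345), within 2 mm of the mat's centre. Next the red pad, at (408,328).

```bash
python3 - <<'E'
from h import *
p,d=r.snapshot("scene"); P=cloud("scene",d)
U,V=int(190+408/3),int(170+328/3); print(P[V-2:V+3,U-2:U+3].reshape(-1,3).mean(0),p[V,U])
for zz in (215,180,95): to(625.5,-58,zz)
E
```

```text
[628.49867634 -56.05469446 172.02484734] [115  33  30]
[-12.35  17.26   0.99] turn 0 | now [ 505.3 -233.   224.9] 91.1 w 21.5 F [ 0.4 -0.  -1.3] t 9.6167
[-12.35  17.26   4.49] turn 0 | now [ 505.3 -233.   224.9] 91.1 w 21.5 F [ 0.4 -0.  -1.3] t 9.6167
[-12.35  17.26  12.99] turn 0 | now [ 505.3 -233.   224.9] 91.1 w 21.5 F [ 0.4 -0.  -1.3] t 9.6167
```

Call:
{"method": "arm_command", "body": {
  "increments": [
    {"dx": -12.4,"dy": 17.1,"dz": 0.5,"turn": 0,"grip": 0},
    {"dx": -12.4,"dy": 17.1,"dz": 0.5,"turn": 0,"grip": 0},
    {"dx": -12.4,"dy": 17.1,"dz": 0.5,"turn": 0,"grip": 0},
    {"dx": -12.4,"dy": 17.1,"dz": 0.5,"turn": 0,"grip": 0},
    {"dx": -12.4,"dy": 17.1,"dz": 0.5,"turn": 0,"grip": 0},
    {"dx": -12.4,"dy": 17.1,"dz": 0.5,"turn": 0,"grip": 0},
    {"dx": -12.4,"dy": 17.1,"dz": 0.5,"turn": 0,"grip": 0},
    {"dx": -12.4,"dy": 17.1,"dz": 0.5,"turn": 0,"grip": 0},
    {"dx": -12.4,"dy": 17.1,"dz": 0.5,"turn": 0,"grip": 0}
  ]
}}

```text
t: 10.37
position: [625.4, -60.5, 219.5]
ee_rot: [[-1.0, -0.018, -0.001], [-0.018, 1.0, -0.0], [0.001, -0.0, -1.0]]
ft_force: [-0.3, 0.2, -0.6]
width: 0.1
grip_force: 0.0
```

```bash
python3 -c "
from h import *
for z in (120,95,91): to(626.5,-60,z)"
```

```text
[-0.12  0.05  9.95] turn 0 | now [625.4 -60.5 219.5] 91.1 w 0.1 F [-0.3  0.2 -0.6] t 10.3667
[-0.13  0.05 12.45] turn 0 | now [625.4 -60.5 219.5] 91.1 w 0.1 F [-0.3  0.2 -0.6] t 10.3667
[-0.13  0.05 12.85] turn 0 | now [625.4 -60.5 219.5] 91.1 w 0.1 F [-0.3  0.2 -0.6] t 10.3667
```

Call:
{"method": "arm_command", "body": {
  "increments": [
    {"dx": -0.1,"dy": 0,"dz": 3,"turn": 0,"grip": 0},
    {"dx": -0.1,"dy": 0,"dz": 4.5,"turn": 0,"grip": 0},
    {"dx": -0.1,"dy": 0,"dz": 5.5,"turn": 0,"grip": 0},
    {"dx": -0.1,"dy": 0,"dz": 6.5,"turn": 0,"grip": 0},
    {"dx": -0.1,"dy": 0,"dz": 7.5,"turn": 0,"grip": 0},
    {"dx": -0.1,"dy": 0,"dz": 8.5,"turn": 0,"grip": 0},
    {"dx": -0.1,"dy": 0,"dz": 9.5,"turn": 0,"grip": 0},
    {"dx": -0.1,"dy": 0,"dz": 10.5,"turn": 0,"grip": 0},
    {"dx": -0.1,"dy": 0,"dz": 11.3,"turn": 0,"grip": 0},
    {"dx": -0.1,"dy": 0,"dz": 12,"turn": 0,"grip": 0},
    {"dx": -0.1,"dy": 0,"dz": 12.3,"turn": 0,"grip": 0},
    {"dx": -0.1,"dy": 0,"dz": 12.5,"turn": 0,"grip": 0},
    {"dx": -0.1,"dy": 0,"dz": 12.5,"turn": 0,"grip": 0},
    {"dx": -0.1,"dy": 0,"dz": 12.5,"turn": 0,"grip": 0}
  ]
}}

```text
t: 11.53
position: [627.0, -59.5, 95.4]
ee_rot: [[-1.0, -0.019, -0.0], [-0.019, 1.0, 0.0], [0.0, 0.0, -1.0]]
ft_force: [0.5, 0.3, 0.5]
width: 0.0
grip_force: 0.0
```

Call:
{"method": "arm_command", "body": {
  "increments": [
    {"dx": 0,"dy": 0,"dz": 0.2,"turn": 0,"grip": 0},
    {"dx": 0,"dy": 0,"dz": 0.35,"turn": 0,"grip": 0},
    {"dx": 0,"dy": 0,"dz": 0.45,"turn": 0,"grip": 0},
    {"dx": 0,"dy": 0,"dz": 0.45,"turn": 0,"grip": 0}
  ]
}}

```text
t: 11.87
position: [627.3, -59.4, 91.9]
ee_rot: [[-1.0, -0.019, 0.001], [-0.019, 1.0, 0.0], [-0.001, 0.0, -1.0]]
ft_force: [-5.0, 1.4, 10.7]
width: 0.0
grip_force: 5.3
```

Call:
{"method": "arm_command", "body": {
  "increments": [
    {"dx": 0,"dy": 0,"dz": 0.1,"turn": 0,"grip": 0},
    {"dx": 0,"dy": 0,"dz": 0.1,"turn": 0,"grip": 0},
    {"dx": 0,"dy": 0,"dz": -1,"turn": 0,"grip": 0},
    {"dx": 0,"dy": 0,"dz": -3,"turn": 0,"grip": 0},
    {"dx": 0,"dy": 0,"dz": -6,"turn": 0,"grip": 0},
    {"dx": 0,"dy": 0,"dz": -10,"turn": 0,"grip": 0},
    {"dx": 0,"dy": 0,"dz": -14,"turn": 0,"grip": 0},
    {"dx": 8,"dy": -4,"dz": -14,"turn": 0,"grip": 0},
    {"dx": 12,"dy": -8,"dz": -14,"turn": 0,"grip": 0},
    {"dx": 12,"dy": -12,"dz": -14,"turn": 0,"grip": 0},
    {"dx": 12,"dy": -12,"dz": -14,"turn": 0,"grip": 0},
    {"dx": 12,"dy": -12,"dz": -14,"turn": 0,"grip": 0}
  ]
}}

```text
t: 12.87
position: [506.8, -185.5, 231.5]
ee_rot: [[-1.0, -0.017, 0.0], [-0.017, 1.0, -0.002], [-0.0, -0.002, -1.0]]
ft_force: [0.8, 0.7, -0.4]
width: 0.3
grip_force: 0.0
```

```bash
python3 - <<'E'
from h import *
p,d=r.snapshot("scene"); cv2.imwrite("pics/s5.png",cv2.resize(p[170:370,190:440,::-1],None,fx=3,fy=3,interpolation=2))
P=cloud("scene",d);x,y,z=P[...,0],P[...,1],P[...,2]
m=(abs(x-626)<15)&(abs(y+65)<15)&(z>20);print("pad",P[m].mean(0))
to(500,-180,230)
E
```

```text
pad [626.79565465 -64.11598808  81.95561531]
[0.74 0.5  0.15] turn 0 | now [ 507.5 -184.8  231.5] 90.9 w 0.0 F [ 0.4 -0.4 -0.4] t 12.9167
```

View pics/s5.png

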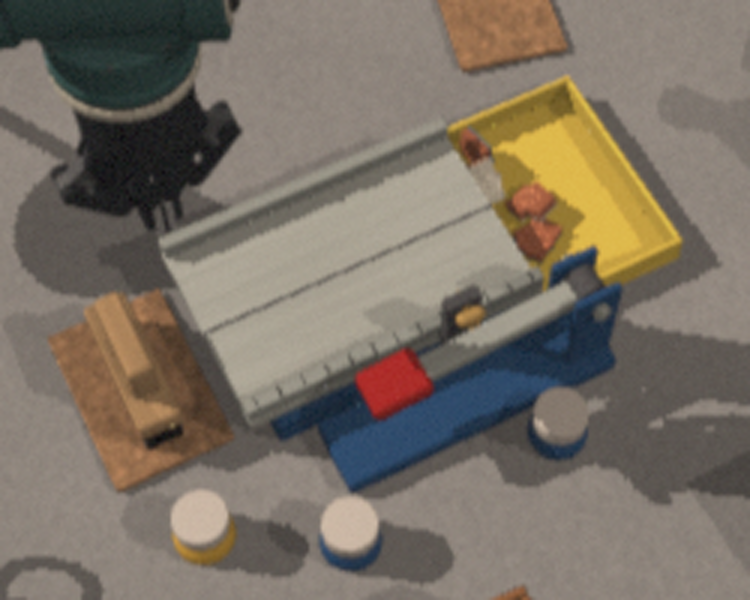

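The lever stays down with the arm clear, the red pad now at (395,383). The brush is on its mat, the offcuts are in the tray and the jars have not moved. Handing in.

```bash
python3 -c "
from rig import r
print(r.job_done())"
```

```text
the job is handed in; nothing more can be done
None
```

The job is handed in at about 13 s of the 67 s allowed: the last pictures show all four offcuts in the yellow tray, the brush let go and standing on its mat, the lever held down, and the jars where they were; the hand-in returned no verdict.

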